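# Bar the seed counting box into its dock and hold its spring shutter open at the mark

## Robot

A 6-joint arm with a two-finger parallel gripper is mounted at the origin on a cart in front of the work surface, level with it; the furniture and walls round the work are solid. World frame = base frame: x ahead of the robot, y to its left, z up, the work surface at z = 0. Lengths are in m, angles in rad, forces in N, time in s.
With the tool pointing down it reaches from about 0.275 to 0.825 m from the base axis. Payload 4.9 kg.
Tool frame: the origin (TCP) lies at the very end of the fingers, on their centre line; the grasp point (between the pads) lies 19 mm behind it; z points along the fingers, y is the line along which they close (so a half turn about z gives the same grasp; the last joint's range is limited). The gripper opens to 85 mm and grips with 20 to 120 N. Pads are 22 mm wide; open, the fingers measure 114 mm over their backs; the gripper's body (76 mm by 85 mm) begins 54 mm behind the grasp point. The pads swing forward as they close: fully open they stand 13 mm farther back than shut.
Start: joints at [-1.253, 0.326, -0.193, 1.052, 0, 1.437], TCP at [0.24, -0.495, 0.231] pointing down, gripper open.
Joint ranges: [-2.65, 2.65], [-0.97, 1.79], [-1.3, 1.35], [-1.93, 2.1], [-1.47, 1.37], [-3.14, 3.14]. Speed limits (rad/s): [2.57, 2.57, 3.14, 3.14, 3.14, 3.14].

## Interface

Orientations are given as a unit quaternion [w, x, y, z].
In Python, from plant import env gives the robot as it stands.
- The arm moves only by the shell command python3 shift.py 'ROWS' [FORCE]. ROWS is rows parted by semicolons, their numbers by spaces, 1 to 8 of them, each of 5 numbers: dx, dy, dz in m, then a turn about the tool's z in rad, then the finger opening in m; each row is the pose to reach, as a shift and turn from the pose commanded when the command began, along the tool's axes at that moment; what a row does not reach only later rows make up. A row lasts 1/8 s, in which the tool goes at most 0.0625 m and 0.188 rad, less where a joint would pass 70% of its speed; a pose out of reach is approached as far as the arm can. The fingers move at their own pace and stop on an object; FORCE is the grip in N (left out, the last holds). Time passes only in rows, so rows that do not move let the fingers close. It prints the time, the measured TCP pose, the force, the opening and the grip force at its end.
- env.observe(): the state, without advancing time (a new reading comes with each control period).
- env.get_image(name): name is "scene" or "top" or "wrist"; returns the picture (480x640x3 uint8, red, green, blue); there is no depth.
- env.calibration(name): a dict with "fx", "fy", "cx", "cy" (pixels), "dist_coeffs" ([k1, k2, p1, p2, k3] as OpenCV has them; the pictures are not rectified), "rvec" (rotation vector, rad) and "tvec" (3), from world to camera coordinates, as OpenCV has them. Camera axes: x right, y down, z forward; pixel columns grow to the right and rows downward; lengths in m; the calibration is good to about 2 mm. A picture is of the moment at which its call begins: read the wrist's pose just before it. calibration takes no time and is no camera call; for the wrist camera it gives the pose at the moment of the call.
- env.job_done(): hands the job in; it is judged then, once.
The state is a dict: "t": time; "q": joint angles; "qd": joint speeds; "joint_torque": joint torques, N m; "ee_pos": TCP position; "ee_rot": TCP orientation; "ft_force": force on the tool from outside, world axes, zero at the start; "wrist_torque": the same for the moment, N m; "gripper_width": finger opening in m; "finger_force": force on a finger pad.
Only numpy, scipy, OpenCV 4.12 (cv2) and the standard library are available. Lean on these libraries where they do the work, as an engineer would, in place of code of your own. Each camera call takes 0.05 s, during which the arm holds its last target. There are 200 camera calls.

## Task

The empty seed counting box is to be brushed out between two seed lots, so its shutter must be held open. First lay the loose retaining bar down into the open slots of both posts of the dock, in front of the box, without dropping it, and let go of it, so that the box cannot follow the pull; then draw the shutter out by its grip against the spring until the line across its tongue comes level with the edge of the box's nose, and keep holding it there: your program finishes while the gripper still holds the shutter at the mark. Leave everything else on the bench where it is.

Things in the scene. Friction and masses are not known exactly. Their poses are not given: they have to be found in the camera images.
- dock: Dark metal dock fixed to the worktop: base plate 231 x 190 x 8 mm, low cheeks, back stop, and at its front two bright metal posts (16 mm in y, 50 mm in x, 62 mm high) with open-topped slots. Origin at worktop height under the bay; x points away from the pulling side, y left, z up; posts at x = -94 mm, y = +-79 mm.
- slot_left (a point): Centre of the slot floor of the left (+y) post, 40 mm above the worktop. The slot is open along y and at the top, 23 mm wide in x from its floor to 52 mm, flared above that.
- slot_right (a point): Centre of the slot floor of the right (-y) post, 40 mm above the worktop.
- bar_seat (a point): Point midway between the two slot floors, 40 mm above the worktop; its axes are those of the dock. The retaining bar's origin comes here, the bar's y along the dock's y (either way round).
- retaining_bar: Loose flat steel bar, 20 mm wide (x), 196 mm long (y), 12 mm high, about 0.32 kg, with a bow handle upright on its middle. It lies on the worktop, handle up. Origin at the centre of its underside, y along the bar, z up. Centred in the slots it overhangs the posts by 11 mm at each end.
- bar_handle (a point): Middle of the bow handle's straight part, a round rod of 10 mm diameter that runs along the bar (y) for 62 mm, its axis 38 mm above the bar's underside, with 21 mm free below it. Pinch it across the bar from above.
- counting_box: Loose grey metal seed counting box, 0.55 kg, 172 x 130 x 42 mm, rim 50 mm above the worktop, in the dock with 1 to 3 mm of play. Axes as the dock's; front face at x = -80 mm of its origin, guide nose (80 mm wide, top 37 mm above the worktop) on to -124 mm. Pulled, it slides forward: without the bar out of the dock, with it up to 7 mm, until it bears on the bar.
- shutter (a joint): Travel of the shutter out of the box, along -x of the box, in m: 0 is shut, 0.024 is the mark (line level with the nose edge, holes in line), 0.031 the end stop. A spring draws it shut: about 5.5 N at 0 and 8 N at the mark, plus 0.4 N of friction.
- mark_line (a point): Middle of the thin dark line across the top of the shutter's bright steel tongue (60 mm wide), 30 mm above the worktop. When shut it lies hidden under the nose, 24 mm behind the nose edge; at the mark it is level with the edge.
- nose_edge (a point): Middle of the front top edge of the box's guide nose, the reference for the mark line. The nose cover narrows to 36 mm over its last 14 mm, so that the ends of the line on the 60 mm tongue are seen beside it just before the line reaches the edge.
- pull_grip: Black upright grip on the end of the shutter tongue, 12 mm thick (x), 36 mm wide (y). Origin at its foot, 27 mm above the worktop; top 59 mm above it. Shut, it stands 165 mm in front of the box's origin, 55 mm clear of the seated bar. Axes as the box's. Pinch it from above, across its thickness or its width.
- dust_brush: Flat brush with a wooden handle, 159 x 48 x 13 mm, lying on the worktop; leave it.
- loupe: Black hand magnifier, 149 x 68 x 12 mm; leave it.
- tweezers: Steel tweezers, 133 mm long; leave them.
- tin_b: Open round aluminium sample tin with grain in it, 56 mm across, 27 mm high; leave it.
- tin_c: Open round aluminium sample tin with husks in it, 62 mm across, 24 mm high; leave it.

How it is judged:
By the outcome, as a careful person would: the job done as asked, in the order asked, and still so for the second after the job is handed in, while the arm keeps its last pose, push and grip.
It also fails if it takes over 54 s, if anything falls off the work surface, if the arm or the gripper's body presses on something with over 40 N, if the wrist force passes 120 N, or if a joint passes its speed limit or range.

## Working session

There is one attempt and no reset: what is moved stays moved. The work goes in short steps, Python scripts to look and compute and a shell command to move; the robot and the scene stay as the last step left them, time stands still between calls to the robot, and variables do not carry over. Pictures are saved under pics/ and viewed, at most 10 in all, crops included, and the job is handed in when it is done.

```bash
ls; mkdir -p pics; python3 - <<'E'
from plant import env
import cv2
for n in("scene","top"):
    cv2.imwrite(f"pics/{n}0.png",env.get_image(n)[:,:,::-1]); c=env.calibration(n); print(n,c)
s=env.observe();print(s)
E
```

```text
pics
plant.py
shift.py
scene {'fx': 527.306814117044, 'fy': 527.306814117044, 'cx': 314.95962646530717, 'cy': 236.49193213877797, 'dist_coeffs': array([-0.03853017,  0.        ,  0.        ,  0.        ,  0.        ]), 'rvec': array([ 0.99485625, -2.08852829,  1.34943422]), 'tvec': array([0.32974457, 0.24446745, 1.26532142])}
top {'fx': 604.1579860847564, 'fy': 604.1579860847564, 'cx': 311.0960129415081, 'cy': 234.76311665301495, 'dist_coeffs': array([0.05446554, 0.        , 0.        , 0.        , 0.        ]), 'rvec': array([ 2.20076465, -2.16838302,  0.04279478]), 'tvec': array([-0.02845577,  0.52022419,  1.46439734])}
{'t': 0.1, 'q': array([-1.25316602e+00,  3.26871133e-01, -1.93470415e-01,  1.05201819e+00,
        1.04243711e-06,  1.43660495e+00]), 'qd': array([ 0.00032193, -0.00276386,  0.00290861, -0.00169419,  0.00054642,
        0.00126366]), 'joint_torque': array([ 1.26588140e-03, -4.44239295e+01,  2.63038105e+01,  7.91047962e-03,
       -8.48593686e-05, -1.17188426e-05]), 'ee_pos': array([ 0.23998348, -0.49430261,  0.23058452]), 'ee_rot': array([-7.78468161e-04,  9.74590191e-01,  2.23994082e-01, -7.10781611e-05]), 'ft_force': array([ 0.57356885, -0.07351369, -0.07640367]), 'wrist_torque': array([ 0.05085902, -0.02092679, -0.02427761]), 'finger_force': 0.0, 'gripper_width': 0.08551882715488134}
```
View pics/scene0.png

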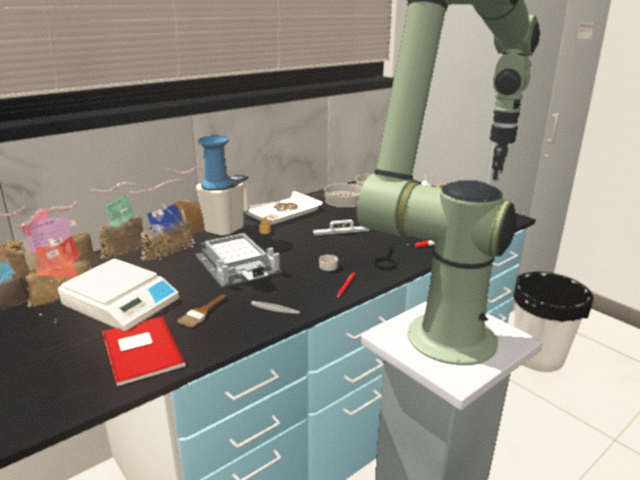

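View pics/top0.png

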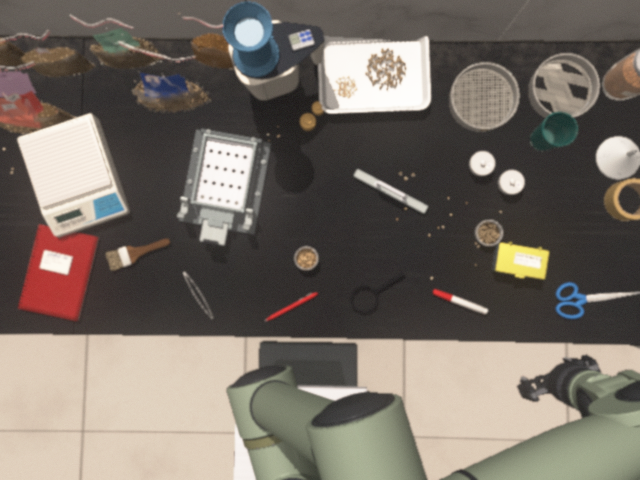

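The scene view shows the dock with the box at about (240,258) and the bar at (340,229). In the top view the bar runs from (357,173) to (426,211), the posts are at about (183,213) and (250,222), and the grip is near (212,238).

```bash
cat > h.py <<'E'
from plant import env
import numpy as np, cv2
from scipy.spatial.transform import Rotation as R
def cal(n):
    c=env.calibration(n);K=np.array([[c['fx'],0,c['cx']],[0,c['fy'],c['cy']],[0,0,1.]])
    return K,np.array(c['dist_coeffs']),np.array(c['rvec']),np.array(c['tvec'])
def ray(c,uv):
    K,d,r,t=c; p=cv2.undistortPoints(np.array([[uv]],float),K,d)[0,0]
    M=cv2.Rodrigues(r)[0]; v=M.T@[p[0],p[1],1]; return -M.T@t, v/np.linalg.norm(v)
def onz(c,uv,z):
    o,v=ray(c,uv); return o+v*(z-o[2])/v[2]
def tri(cs,uvs):
    A=np.zeros((3,3));b=np.zeros(3);L=[ray(c,u) for c,u in zip(cs,uvs)]
    for o,v in L: P=np.eye(3)-np.outer(v,v);A+=P;b+=P@o
    X=np.linalg.solve(A,b); return X,[float(np.linalg.norm((np.eye(3)-np.outer(v,v))@(X-o))) for o,v in L]
def proj(c,X): return cv2.projectPoints(np.array(X,float).reshape(-1,1,3),c[2],c[3],c[0],c[1])[0][:,0]
def tool():
    s=env.observe();q=s['ee_rot'];return s['ee_pos'],R.from_quat([q[1],q[2],q[3],q[0]]).as_matrix(),s
E
python3 - <<'E'
from h import *
np.set_printoptions(precision=4,suppress=True)
c=cal("top");s=cal("scene")
for n,uv,z in [("barA",(357,173),.012),("barB",(426,211),.012),("bar",(391,190),.038),("postL",(183,213),.062),("postR",(250,222),.062),("grip",(212,238),.059),("boxfar",(228,130),.03)]: print(n,onz(c,uv,z))
print(tri([c,s],[(391,190),(342,223)]))
p,M,st=tool();print(M)
w=cal("wrist");o,v=ray(w,(w[0][0,2],w[0][1,2]));print("wrist cam in tool",M.T@(o-p),M.T@v, M.T@cv2.Rodrigues(w[2])[0].T, w[0])
E
```

```text
barA [ 0.6745 -0.1313  0.012 ]
barB [ 0.5829 -0.3007  0.012 ]
bar [ 0.6301 -0.2121  0.038 ]
postL [0.5653 0.2836 0.062 ]
postR [0.5462 0.124  0.062 ]
grip [0.507  0.2138 0.059 ]
boxfar [0.7733 0.1861 0.03  ]
(array([ 0.6311, -0.2117,  0.0353]), [0.0010255016390867911, 0.0010255016390865643])
[[ 0.8997  0.4366 -0.0005]
 [ 0.4366 -0.8997  0.0015]
 [ 0.0002 -0.0015 -1.    ]]
wrist cam in tool [ 0.0762  0.001  -0.1435] [-0.2941  0.      0.9558] [[-0.0003 -0.9558 -0.2941]
 [ 1.     -0.0003  0.    ]
 [-0.0001 -0.2941  0.9558]] [[383.6475   0.     318.0324]
 [  0.     383.6475 242.8039]
 [  0.       0.       1.    ]]
```

```bash
python3 shift.py '0.06 -0.01 0.008 -0.07 0.085;0.12 -0.021 0.017 -0.15 0.085;0.18 -0.032 0.026 -0.23 0.085;0.24 -0.043 0.035 -0.31 0.085;0.30 -0.053 0.043 -0.39 0.085;0.36 -0.064 0.052 -0.47 0.085;0.42 -0.075 0.060 -0.55 0.085;0.44 -0.078 0.065 -0.623 0.085' && python3 - <<'E'
from h import *
p,M,s=tool();c=cal("wrist");im=env.get_image("wrist");cv2.imwrite("pics/w1.png",im[:,:,::-1])
np.savez("w1.npz",K=c[0],d=c[1],r=c[2],t=c[3],p=p,M=M)
print(s['t'],p,M,s['qd'])
E
```

```text
t: 1.1
ee_pos: [0.604, -0.2296, 0.165]
ee_rot: [-0.001, 0.857, 0.515, -0.0]
ft_force: [-0.4, -1.2, -0.1]
gripper_width: 0.0848
finger_force: 0.0
1.1 [ 0.6039601  -0.22955795  0.16503537] [[ 4.70161863e-01  8.82579983e-01 -6.29305167e-04]
 [ 8.82580025e-01 -4.70161187e-01  9.78722504e-04]
 [ 5.67926027e-04 -1.01557017e-03 -9.99999323e-01]] [ 0.18657306  0.18105892  0.20247901  0.03514892 -0.02333234 -0.36544712]
```

View pics/w1.png

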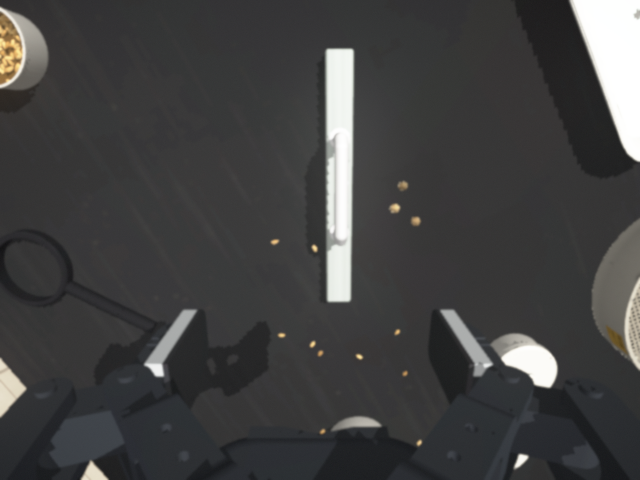

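The bar's ends are at rows 49 and 301 (columns 326–353), and the handle rod runs from (341,133) to (341,240), so the bar is nearly aligned with the tool's x.

```bash
cat >> h.py <<'E'
def snap(n):
    p,M,s=tool();c=cal("wrist");im=env.get_image("wrist");cv2.imwrite(f"pics/{n}.png",im[:,:,::-1]);return im,c,p,M,s
def barfit(im,win=(40,0,420,640),th=125):
    g=cv2.cvtColor(im,cv2.COLOR_RGB2GRAY);m=np.uint8(g>th)
    n,l,st,ce=cv2.connectedComponentsWithStats(m);best=None
    for i in range(1,n):
        x,y,w,h,a=st[i]
        if h>3*w and a>2000 and abs(x+w/2-330)<90 and (best is None or a>st[best][4]): best=i
    cn=cv2.findContours(np.uint8(l==best),cv2.RETR_EXTERNAL,cv2.CHAIN_APPROX_NONE)[0][0]
    return cv2.minAreaRect(cn)
E
python3 - <<'E'
from h import *
np.set_printoptions(precision=4,suppress=True)
z=np.load("w1.npz");c=(z['K'],z['d'],z['r'],z['t']);M=z['M'];p=z['p']
print(barfit(cv2.imread("pics/w1.png")[:,:,::-1]))
A=onz(c,(340,49),.012);B=onz(c,(340,301),.012);H=onz(c,(341,186.5),.043)
print(A,B,(A+B)/2,np.linalg.norm(A-B),np.degrees(np.arctan2(*(A-B)[1::-1])),H)
D=M.T@((A+B)/2-p);print("tool shift",D)
E
```

```text
((339.0, 174.5), (253.0, 28.0), 90.0)
[ 0.6788 -0.125   0.012 ] [ 0.5898 -0.2985  0.012 ] [ 0.6343 -0.2117  0.012 ] 0.19493667996381178 62.85898873468798 [ 0.6355 -0.2072  0.043 ]
tool shift [0.0299 0.0186 0.153 ]
```

```bash
python3 shift.py '0.030 0.0186 0.045 -0.012 0.05;0.030 0.0186 0.045 -0.012 0.05;0.030 0.0186 0.045 -0.012 0.05' && python3 - <<'E'
from h import *
np.set_printoptions(precision=4,suppress=True)
im,c,p,M,s=snap("w2");print(s['t'],p,s['qd'])
z=np.load("w1.npz");c1=(z['K'],z['d'],z['r'],z['t'])
g=cv2.cvtColor(im,cv2.COLOR_RGB2GRAY)
r=barfit(im);b=cv2.boxPoints(r);print(r,b)
A=onz(c,(r[0][0],b[:,1].min()),.012);print(A,proj(c,[.634,-.2117,.012]))
np.savez("w2.npz",K=c[0],d=c[1],r=c[2],t=c[3],p=p,M=M)
E
```

```text
t: 1.52
ee_pos: [0.6319, -0.2154, 0.1212]
ee_rot: [-0.0, 0.856, 0.517, -0.0]
ft_force: [0.0, -0.2, -0.2]
gripper_width: 0.0501
finger_force: 0.0
1.525 [ 0.6319 -0.2154  0.1212] [-0.0116 -0.0297  0.0148 -0.002   0.0011 -0.0003]
((314.0, 218.0), (278.0, 32.0), 90.0) [[298.  79.]
 [330.  79.]
 [330. 357.]
 [298. 357.]]
[ 0.6787 -0.1241  0.012 ] [[316.2827 233.4035]]
```

View pics/w2.png

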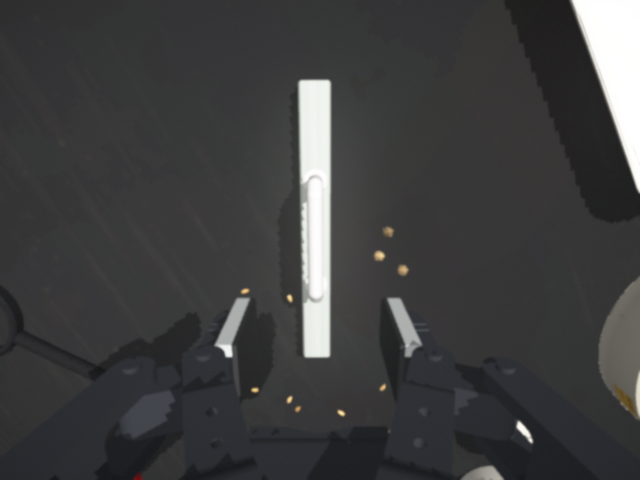

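Second view: the bar's ends are at (314.5,79) and (317,357), and the rod runs from (315,174) to (316,299), between the open fingers.

```bash
python3 - <<'E'
from h import *
np.set_printoptions(precision=4,suppress=True)
def ld(n): z=np.load(n);return (z['K'],z['d'],z['r'],z['t'])
a,b=ld("w1.npz"),ld("w2.npz")
ty=cal("top")
for n,u,v in [("farEnd",(339.5,49),(314.5,79)),("nearEnd",(339.5,301),(317,357)),("rodfar",(341,131),(315,173)),("rodnear",(341,242),(316,299))]: print(n,tri([a,b],[u,v]))
p,M,s=tool()
E_=onz(b,(314.5,79.5),.012);F=onz(b,(317,356.5),.012);G=(onz(b,(315,174),.038)+onz(b,(316,299),.038))/2
print(E_,F,(E_+F)/2,np.linalg.norm(E_-F),G, "bar dir in tool",M.T@(E_-F), "ctr",M.T@((E_+F)/2-p),M.T@(G-p))
E
```

```text
farEnd (array([ 0.6794, -0.1236,  0.0042]), [0.0001881730891847764, 0.00018817308918479077])
nearEnd (array([ 0.5899, -0.2967,  0.0151]), [0.00018881882708828373, 0.0001888188270884561])
rodfar (array([ 0.6532, -0.1746,  0.0203]), [0.0004345514621131101, 0.00043455146211307944])
rodnear (array([ 0.6166, -0.2447,  0.037 ]), [7.505795185338223e-05, 7.505795185347962e-05])
[ 0.6789 -0.1245  0.012 ] [ 0.589 -0.298  0.012] [ 0.6339 -0.2112  0.012 ] 0.19541006838012268 [ 0.6353 -0.2086  0.038 ] bar dir in tool [ 0.1954 -0.0014 -0.0001] ctr [ 0.0049 -0.0008  0.1102] [ 0.0079 -0.0008  0.0842]
```

```bash
python3 shift.py '0.005 -0.0008 0.05 -0.007 0.05;0.005 -0.0008 0.085 -0.007 0.05;0.005 -0.0008 0.101 -0.007 0.05;0.005 -0.0008 0.101 -0.007 0.05;0.005 -0.0008 0.101 -0.007 0;0.005 -0.0008 0.101 -0.007 0;0.005 -0.0008 0.101 -0.007 0;0.005 -0.0008 0.101 -0.007 0' 60
```

```text
t: 2.58
ee_pos: [0.635, -0.2106, 0.022]
ee_rot: [0.001, 0.854, 0.52, 0.0]
ft_force: [-2.6, 0.3, 7.1]
gripper_width: 0.0082
finger_force: 58.6
```

```bash
python3 shift.py '0 0 -0.02 0 0;0 0 -0.05 0 0;0 0 -0.08 0 0;0 0 -0.08 0 0' 80; python3 -c "
from h import *
p,M,s=tool();print(s['t'],p,M,s['q'])"
```

```text
t: 3.08
ee_pos: [0.6363, -0.2111, 0.1037]
ee_rot: [0.002, 0.854, 0.52, 0.002]
ft_force: [0.6, 0.1, -3.8]
gripper_width: 0.0071
finger_force: 78.4
3.075 [ 0.63633563 -0.21109522  0.10366368] [[ 4.59015372e-01  8.88411638e-01  5.44518405e-03]
 [ 8.88428265e-01 -4.59008964e-01 -2.44702727e-03]
 [ 3.25420786e-04  5.96087856e-03 -9.99982181e-01]] [-4.30334726e-01  6.40072855e-01 -2.22179394e-02  9.02535933e-01
  4.76724380e-05  1.61734934e+00]
```

```bash
python3 shift.py '0.038 -0.045 -0.01 -0.04 0;0.077 -0.09 -0.025 -0.09 0;0.115 -0.135 -0.04 -0.14 0;0.153 -0.18 -0.055 -0.19 0;0.191 -0.225 -0.06 -0.24 0;0.229 -0.27 -0.06 -0.29 0;0.265 -0.315 -0.06 -0.33 0;0.297 -0.354 -0.06 -0.36 0' && python3 shift.py '0 0 0 0 0;0 0 0 0 0' && python3 - <<'E'
from h import *
im,c,p,M,s=snap("w3");print(s['t'],p,M,abs(s['qd']).max())
np.savez("w3.npz",K=c[0],d=c[1],r=c[2],t=c[3],p=p,M=M)
E
```

```text
t: 4.08
ee_pos: [0.4541, 0.2177, 0.1593]
ee_rot: [-0.0, 0.747, 0.665, -0.001]
ft_force: [1.7, 1.3, -3.6]
gripper_width: 0.0072
finger_force: 78.5
t: 4.32
ee_pos: [0.4555, 0.2159, 0.1595]
ee_rot: [-0.0, 0.747, 0.665, -0.001]
ft_force: [-0.2, -0.5, -4.4]
gripper_width: 0.007
finger_force: 78.5
4.325 [0.45552155 0.21594541 0.15952996] [[ 1.16191886e-01  9.93226223e-01 -1.05671009e-03]
 [ 9.93226287e-01 -1.16192827e-01 -8.77541541e-04]
 [-9.94379402e-04 -9.47589031e-04 -9.99999057e-01]] 0.028585302255364792
```

View pics/w3.png

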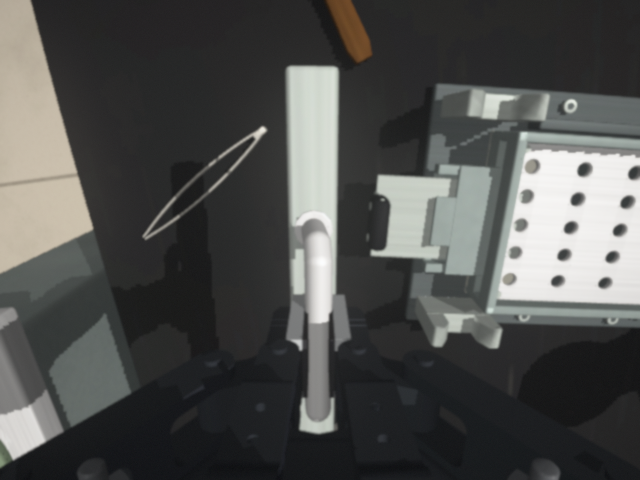

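View 3 shows the bar held level (far end at (312,67)). The left post's prongs are at about (462–547, 90–120), the right post's at (418–500, 297–347), the grip is at (379,222) and the nose edge near column 440.

```bash
python3 shift.py '0 0.045 0.015 0 0;0 0.045 0.025 0 0;0 0.045 0.025 0 0;0 0.045 0.025 0 0' && python3 - <<'E'
from h import *
im,c,p,M,s=snap("w4");print(s['t'],p,M,abs(s['qd']).max())
np.savez("w4.npz",K=c[0],d=c[1],r=c[2],t=c[3],p=p,M=M)
a=cv2.imread("pics/w3.png")
b=im[:,:,::-1]
w=np.load("w4.npz")
S=lambda i,x,y:cv2.resize(i[y:y+75,x:x+100],None,fx=4,fy=4,interpolation=cv2.INTER_CUBIC)
cA=[(455,70),(408,285)]
cc=(c[0],c[1],c[2],c[3])
z=np.load("w3.npz");c3=(z['K'],z['d'],z['r'],z['t'])
cB=[]
for x,y in cA:
    X=onz(c3,(x+50,y+37),.06);u=proj(cc,X)[0];print(X,u);cB.append((int(np.clip(u[0]-50,0,540)),int(np.clip(u[1]-37,0,405))))
print(cB)
cv2.imwrite("pics/m4.png",np.vstack([np.hstack([S(a,*cA[0]),S(b,*cB[0])]),np.hstack([S(a,*cA[1]),S(b,*cB[1])])]))
E
```

```text
t: 4.88
ee_pos: [0.5002, 0.2103, 0.1353]
ee_rot: [-0.0, 0.748, 0.664, -0.0]
ft_force: [0.5, -0.0, -3.6]
gripper_width: 0.0074
finger_force: 78.8
4.875 [0.50022051 0.2102624  0.13526142] [[ 1.17664755e-01  9.93052921e-01 -9.49593645e-04]
 [ 9.93053328e-01 -1.17664991e-01 -1.96228681e-04]
 [-3.06599393e-04 -9.19907930e-04 -9.99999530e-01]] 0.010533195422265539
[0.57936756 0.28801079 0.06      ] [443.63801668 103.12386035]
[0.54916375 0.14544832 0.06      ] [402.30123953 339.95436325]
[(393, 66), (352, 302)]
```

View pics/m4.png

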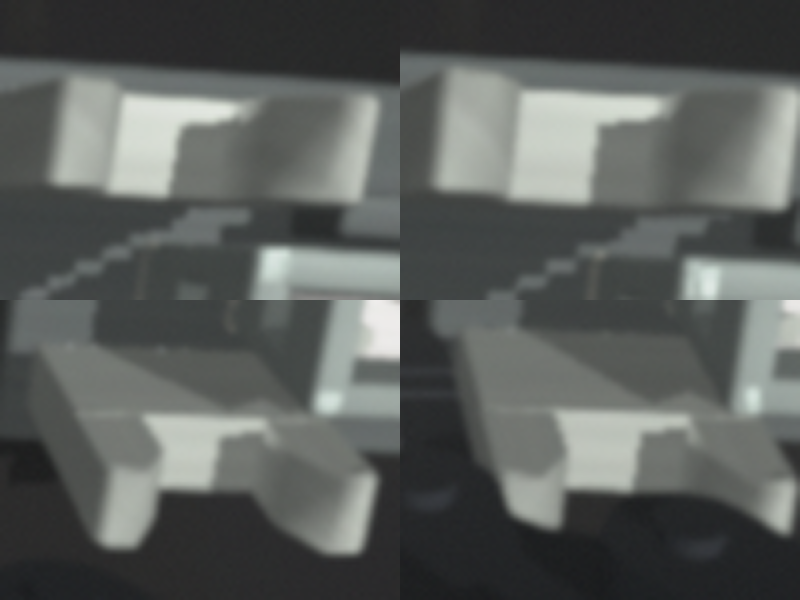

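```bash
cat > m.py <<'E'
from h import *
np.set_printoptions(precision=4,suppress=True)
def ld(n): z=np.load(n);return (z['K'],z['d'],z['r'],z['t']),z['p'],z['M']
(a,pa,Ma),(b,pb,Mb)=ld("w3.npz"),ld("w4.npz")
f=lambda o,u:(o[0]+u[0]/4-.375,o[1]+u[1]/4-.375)
A=[(455,70),(408,285)];B=[(393,66),(352,302)]
L=[("Lf_in",0,(50,186),(35,190),.062),("Lf_out",0,(65,77),(48,68),.062),("Lr_in",0,(363,199),(388,208),.062),("Lr_out",0,(379,97),None,.062),
("Rf_in",1,(110,465-300),(105,487-300),.062),("Rf_out",1,(99,547-300),None,.062),("Rr_in",1,(378,473-300),(397,475-300),.062),("Rr_out",1,(365,553-300),None,.062),
("Rfl_f",1,(145,113),(153,112),.04),("Rfl_r",1,(270,113),(289,113),.04),("Lfl_fo",0,(122,94),(120,90),.04),("Lfl_ro",0,(240,97),(262,95),.04)]
for n,k,u,v,z in L:
    X=onz(a,f(A[k],u),z); print(n,"A",X, end=" ")
    if v: print("B",onz(b,f(B[k],v),z),"tri",tri([a,b],[f(A[k],u),f(B[k],v)]),end="")
    print()
E
python3 m.py
```

```text
Lf_in A [0.5555 0.2852 0.062 ] B [0.5558 0.2854 0.062 ] tri (array([0.5562, 0.2853, 0.0601]), [0.00012687461150626242, 0.00012687461150619544])
Lf_out A [0.5579 0.3005 0.062 ] B [0.5585 0.3006 0.062 ] tri (array([0.5591, 0.3007, 0.0588]), [0.00011521146184963105, 0.00011521146184975167])
Lr_in A [0.6034 0.2783 0.062 ] B [0.6036 0.2778 0.062 ] tri (array([0.6042, 0.278 , 0.0607]), [0.00023846318319537563, 0.00023846318319528092])
Lr_out A [0.6053 0.2928 0.062 ] 
Rf_in A [0.5322 0.1455 0.062 ] B [0.5327 0.1424 0.062 ] tri (array([0.5321, 0.1455, 0.0644]), [0.0013118508389099533, 0.0013118508389099086])
Rf_out A [0.5299 0.129  0.062 ] 
Rr_in A [0.5801 0.138  0.062 ] B [0.5801 0.1388 0.062 ] tri (array([0.5807, 0.1374, 0.0606]), [0.0003273063942250002, 0.0003273063942250094])
Rr_out A [0.5783 0.1217 0.062 ] 
Rfl_f A [0.5452 0.1427 0.04  ] B [0.5444 0.1421 0.04  ] tri (array([0.5435, 0.1458, 0.0458]), [0.00019396766639133436, 0.0001939676663913772])
Rfl_r A [0.5692 0.1398 0.04  ] B [0.5682 0.139  0.04  ] tri (array([0.5662, 0.144 , 0.0478]), [0.00023476528915754042, 0.0002347652891575184])
Lfl_fo A [0.5756 0.2978 0.04  ] B [0.5736 0.2981 0.04  ] tri (array([0.5703, 0.2974, 0.0525]), [6.310255554999202e-05, 6.310255555003415e-05])
Lfl_ro A [0.5949 0.2954 0.04  ] B [0.5944 0.2951 0.04  ] tri (array([0.5933, 0.2951, 0.0434]), [0.00018333531741409072, 0.00018333531741408803])
```

```bash
cat > m2.py <<'E'
from m import *
for n,c,p,M in(("w3",a,pa,Ma),("w4",b,pb,Mb)):
    g=cv2.cvtColor(cv2.imread(f"pics/{n}.png"),cv2.COLOR_BGR2GRAY).astype(float)
    z=p[2]-.010; out=[]
    for r in list(range(80,200,15)):
        d=np.diff(cv2.GaussianBlur(g,(5,5),0)[r,270:360]);l=270+np.argmax(d)+.5;e=270+np.argmin(d)+.5
        L=M.T@(onz(c,(l,r),z)-p);E=M.T@(onz(c,(e,r),z)-p);out.append([r,l,e,*L[:2]*1e3,*E[:2]*1e3])
    col=np.diff(cv2.GaussianBlur(g,(5,5),0)[40:100,300:325].mean(1));rt=40+np.argmax(col)+.5
    print(n,np.array(out).round(1)); print("end row",rt,(M.T@(onz(c,(312,rt),z)-p))*1e3)
    # vertical line of the bar: midline fit
    o=np.array(out);mid=(o[:,4]+o[:,6])/2;k=np.polyfit((o[:,3]+o[:,5])/2,mid,1);print("midline y=",k)
E
python3 m2.py | grep -v "^[LR]f\|^[LR]r"
```

```text
w3 [[ 80.  285.5 338.5  91.  -10.5  91.    9.2]
 [ 95.  285.5 337.5  85.7 -10.6  85.7   8.9]
 [110.  286.5 337.5  80.3 -10.4  80.3   9. ]
 [125.  286.5 337.5  74.9 -10.5  74.8   9.1]
 [140.  286.5 337.5  69.3 -10.6  69.2   9.2]
 [155.  287.5 337.5  63.5 -10.4  63.5   9.2]
 [170.  287.5 337.5  57.7 -10.5  57.7   9.3]
 [185.  288.5 336.5  51.8 -10.2  51.8   9. ]]
end row 65.5 [96.0341 -0.6128  9.9051]
midline y= [-0.0038 -0.395 ]
w4 [[ 80.  287.5 340.5  91.   -9.8  91.   10. ]
 [ 95.  287.5 340.5  85.7  -9.9  85.7  10.1]
 [110.  288.5 339.5  80.3  -9.6  80.3   9.8]
 [125.  288.5 339.5  74.8  -9.7  74.8   9.8]
 [140.  288.5 339.5  69.2  -9.8  69.2   9.9]
 [155.  289.5 339.5  63.5  -9.6  63.5  10. ]
 [170.  289.5 338.5  57.7  -9.7  57.7   9.7]
 [185.  290.5 336.5  51.7  -9.4  51.7   9. ]]
end row 65.5 [96.0364 -0.6157  9.9711]
midline y= [ 0.0049 -0.3055]
```

```bash
python3 shift.py '0.0055 0.034 0 0.021 0;0.0111 0.06 0 0.042 0;0.0111 0.0675 0 0.042 0;0.0111 0.0675 0.02 0.042 0;0.0111 0.0675 0.04 0.042 0;0.0111 0.0675 0.048 0.042 0;0.0111 0.0675 0.048 0.042 0' && python3 - <<'E'
from h import *
np.set_printoptions(precision=4,suppress=True)
im,c,p,M,s=snap("w5");print(s['t'],p,np.degrees(np.arctan2(M[1,0],M[0,0])),s['ft_force'])
np.savez("w5.npz",K=c[0],d=c[1],r=c[2],t=c[3],p=p,M=M)
print("aim err in tool",M.T@(np.array([.5685,.2134,p[2]])-p))
cv2.imwrite("pics/v5.png",cv2.resize(im[40:390,160:520,::-1],None,fx=1.65,fy=1.65,interpolation=cv2.INTER_CUBIC))
E
```

```text
t: 5.8
ee_pos: [0.5683, 0.214, 0.0871]
ee_rot: [-0.0, 0.761, 0.649, -0.001]
ft_force: [0.2, 0.2, -2.9]
gripper_width: 0.0072
finger_force: 79.0
5.8 [0.5683 0.214  0.0871] 80.90823223387706 [ 0.2418  0.1636 -2.8556]
aim err in tool [-0.0005  0.0003 -0.    ]
```

View pics/v5.png

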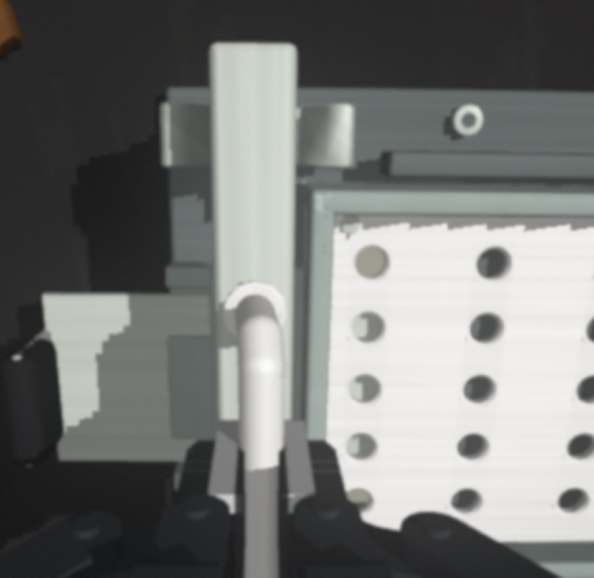

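The bar (columns 212–297) lies over the left post (columns 162–353), centred to within about 0.6 mm. I'll lower it into the slots.

```bash
python3 shift.py '0 0.0005 0.006 0 0;0 0.0005 0.012 0 0;0 0.0005 0.018 0 0;0 0.0005 0.022 0 0;0 0.0005 0.022 0 0'
```

```text
t: 6.48
ee_pos: [0.5692, 0.2139, 0.0647]
ee_rot: [-0.0, 0.761, 0.649, -0.0]
ft_force: [0.3, 0.3, -3.7]
gripper_width: 0.0075
finger_force: 79.0
```

```bash
python3 shift.py '0 0 0.0015 0 0;0 0 0.003 0 0;0 0 0.003 0 0'
```

```text
t: 6.85
ee_pos: [0.5696, 0.214, 0.0623]
ee_rot: [0.0, 0.761, 0.649, 0.0]
ft_force: [-0.2, -0.6, -3.7]
gripper_width: 0.0071
finger_force: 79.0
```

```bash
python3 shift.py '0 0 0.001 0 0;0 0 0.002 0 0;0 0 0.002 0 0'
```

```text
t: 7.22
ee_pos: [0.5699, 0.214, 0.062]
ee_rot: [0.0, 0.761, 0.649, 0.0]
ft_force: [-3.9, -2.1, 7.7]
gripper_width: 0.0068
finger_force: 80.2
```

```bash
python3 shift.py '0 0 -0.002 0 0;0 0 -0.002 0 0.035;0 0 -0.002 0 0.035;0 0 -0.002 0 0.035;0 0 -0.03 0 0.035;0 0 -0.07 0 0.035;0 -0.05 -0.07 0 0.04;0 -0.071 -0.07 0 0.04' && python3 shift.py '0 0 0 0 0.04;0 0 0 0 0.04' && python3 - <<'E'
from h import *
np.set_printoptions(precision=4,suppress=True)
im,c,p,M,s=snap("w6");print(s['t'],p,M)
np.savez("w6.npz",K=c[0],d=c[1],r=c[2],t=c[3],p=p,M=M)
E
```

```text
t: 8.22
ee_pos: [0.4976, 0.2254, 0.1307]
ee_rot: [-0.0, 0.761, 0.649, -0.0]
ft_force: [-0.3, 0.5, 0.1]
gripper_width: 0.0401
finger_force: 0.0
t: 8.48
ee_pos: [0.5007, 0.2253, 0.1306]
ee_rot: [0.0, 0.761, 0.649, 0.001]
ft_force: [0.4, -0.8, 0.7]
gripper_width: 0.0398
finger_force: 0.0
8.475 [0.5007 0.2253 0.1306] [[ 0.1585  0.9874  0.0016]
 [ 0.9874 -0.1585  0.0002]
 [ 0.0005  0.0015 -1.    ]]
```

View pics/w6.png

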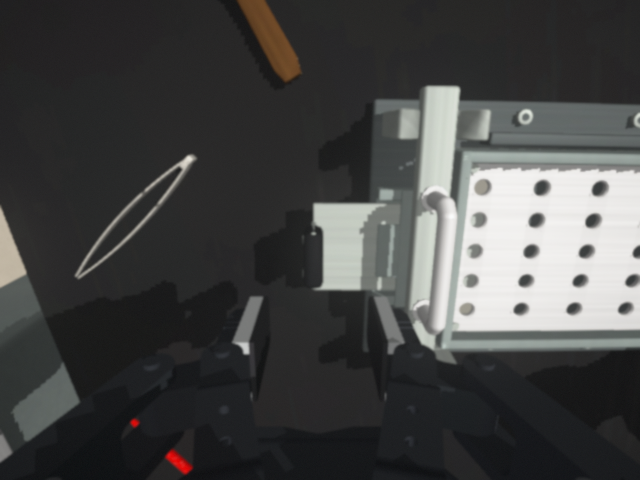

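Bar is in the slot of the left post (columns 420–460, prongs on both sides). The grip's top is at about columns 307–323, rows 228–288.

```bash
python3 - <<'E'
from h import *
np.set_printoptions(precision=4,suppress=True)
z=np.load("w6.npz");c=(z['K'],z['d'],z['r'],z['t']);p,M=z['p'],z['M']
g=cv2.cvtColor(cv2.imread("pics/w6.png"),cv2.COLOR_BGR2GRAY)
for r in (232,245,258,270,282,288): print(r,g[r,298:332])
print(g[220:298:2,315])
f=lambda u,zz:(M.T@(onz(c,u,zz)-p))*1e3
print("grip ctr",f((315.5,258),.059),"edges",f((307,258),.059),f((323.5,258),.059),"rows",f((315,240),.059),f((315,287),.059))
e=onz(c,(440,86.5),.052); print("bar end",e,"w/",f((421,95),.052),f((460,95),.052)); ax=np.array([.16,.987,0]);print("bar ctr",e-.098*ax)
E
```

```text
232 [ 35  35  36  36  35  35  33  33  34  34  35  39  52  80 107 122 116  92
  61  44  41  40  43  59 103 152 185 196 197 197 198 197 198 197]
245 [ 35  35  36  37  37  37  35  37  38  40  43  43  47  47  48  47  49  50
  49  50  50  49  48  55  93 147 185 198 200 200 201 199 200 201]
258 [ 36  35  36  36  35  35  34  35  37  41  42  43  44  46  47  47  48  49
  50  50  48  48  48  58  97 148 184 196 197 197 197 197 198 197]
270 [ 35  36  37  41  49  49  39  36  37  39  40  42  44  45  45  47  47  47
  47  47  48  47  48  58  98 150 185 196 198 198 198 198 198 198]
282 [ 34  34  35  34  36  34  33  35  35  37  39  42  42  43  44  44  45  44
  46  45  46  46  49  69 113 158 184 194 195 195 196 195 195 195]
288 [ 43  43  44  44  45  45  45  45  44  43  43  42  45  55  67  84  99 112
 125 135 142 151 162 175 181 182 183 183 183 182 182 182 183 182]
[190 169 140  80  58  50  92 104  51  49  48  50  49  48  49  50  50  49
  48  49  48  48  48  48  48  47  47  46  46  45  47  44  44  48 112  87
  50  48  46]
grip ctr [-0.7922  0.0151 71.5977] edges [-0.7897 -5.0316 71.59  ] [-0.7949  4.765  71.605 ] rows [10.3619 -0.2527 71.6028] [-19.4767  -0.331   71.5881]
bar end [0.5829 0.3087 0.052 ] w/ [90.8926 57.7676 78.7308] [91.0978 79.2636 78.7637]
bar ctr [0.5672 0.212  0.052 ]
```

```bash
python3 - <<'E'
from h import *
np.set_printoptions(precision=4,suppress=True)
def ld(n): z=np.load(n);return (z['K'],z['d'],z['r'],z['t'])
a,b=ld("w3.npz"),ld("w6.npz")
print(tri([a,b],[(388.5,249),(322.3,286.5)]))
g=cv2.cvtColor(cv2.imread("pics/w3.png"),cv2.COLOR_BGR2GRAY);print(g[225,360:400],g[190:262:2,382])
E
python3 shift.py '-0.001 -0.0004 0.05 0 0.04;-0.001 -0.0004 0.08 0 0.04;-0.001 -0.0004 0.094 0 0.04;-0.001 -0.0004 0.094 0 0.04'
```

```text
(array([0.5022, 0.208 , 0.0648]), [0.00033388704411023684, 0.0003338870441102723])
[ 46  46  46  45  46  44  44  42  41  41  41  43  42  44  46  48  48  50
  52  53  54  55  55  56  56  54  58  85 133 172 194 199 201 201 201 201
 201 201 201 201] [202 200 163  73 106 125  59  55  56  55  55  57  56  56  58  56  56  55
  55  55  55  54  54  52  52  51  50  50  50  59 145 199 198 134  56  51]
t: 9.02
ee_pos: [0.499, 0.224, 0.0356]
ee_rot: [-0.0, 0.761, 0.649, -0.001]
ft_force: [0.2, 0.6, 0.1]
gripper_width: 0.0401
finger_force: 0.0
```

```bash
python3 shift.py '0 0 0 0 0.02;0 0 0 0 0;0 0 0 0 0;0 0 0 0 0' 80; python3 shift.py '0 -0.004 0 0 0;0 -0.008 0 0 0;0 -0.012 0 0 0;0 -0.016 0 0 0;0 -0.02 0 0 0;0 -0.024 0 0 0;0 -0.024 0 0 0;0 -0.024 0 0 0'; python3 - <<'E'
from h import *
np.set_printoptions(precision=4,suppress=True)
im,c,p,M,s=snap("w7");print(s['t'],p,M,s['ft_force'])
np.savez("w7.npz",K=c[0],d=c[1],r=c[2],t=c[3],p=p,M=M)
cv2.imwrite("pics/v7.png",cv2.resize(im[100:400,280:640,::-1],None,fx=2,fy=2,interpolation=cv2.INTER_CUBIC))
E
```

```text
t: 9.52
ee_pos: [0.4986, 0.2248, 0.0376]
ee_rot: [-0.0, 0.761, 0.649, 0.0]
ft_force: [-4.6, 1.2, 6.6]
gripper_width: 0.0105
finger_force: 80.0
t: 10.52
ee_pos: [0.4786, 0.2284, 0.0376]
ee_rot: [0.002, 0.761, 0.649, 0.003]
ft_force: [6.2, -1.4, 1.7]
gripper_width: 0.0103
finger_force: 79.3
10.525 [0.4786 0.2284 0.0376] [[ 0.1589  0.9873  0.0066]
 [ 0.9873 -0.1589  0.0004]
 [ 0.0015  0.0064 -1.    ]] [ 6.2491 -1.3926  1.7019]
```

View pics/v7.png

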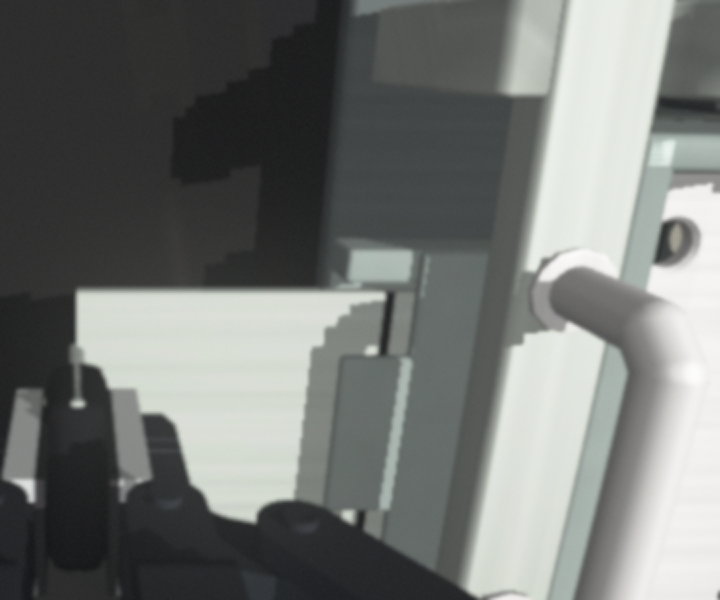

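The mark line's ends show beside the narrowed nose: crop (390,295)–(382,352) and (361,515). The nose's front edge runs from (342,357) to (325,508), so more pull is needed.

```bash
cat > g.py <<'E'
from h import *
def ld(n): z=np.load(n);return (z['K'],z['d'],z['r'],z['t']),z['p'],z['M']
def gap(n,L,N,zn=.037):
    c,p,M=ld(n);f=lambda u,z:(M.T@(onz(c,(280+u[0]/2-.25,100+u[1]/2-.25),z)-p))*1e3
    l=np.array([f(u,.030) for u in L]);e=np.array([f(u,zn) for u in N]);k=np.polyfit(l[:,0],l[:,1],1)
    print("line",l.round(1).tolist(),k,"\nedge",e.round(1).tolist(),"gap mm (line behind edge)",np.polyval(k,e[:,0])-e[:,1])
E
python3 - <<'E'
from g import *
gap("w7",[(391,294),(383,354),(361,514)],[(342,357),(325,508)])
E
```

```text
Traceback (most recent call last):
  File "g.py", line 4, in gap
    c,p,M=ld(n);f=lambda u,z:(M.T@(onz(c,(280+u[0]/2-.25,100+u[1]/2-.25),z)-p))*1e3
          ~~^^^
  File "g.py", line 2, in ld
    def ld(n): z=np.load(n);return (z['K'],z['d'],z['r'],z['t']),z['p'],z['M']
                 ~~~~~~~^^^
FileNotFoundError: [Errno 2] No such file or directory: 'w7'
```

```bash
sed -i 's/np.load(n)/np.load(n+".npz")/' g.py; python3 - <<'E'
from g import *
np.set_printoptions(precision=4,suppress=True)
gap("w7",[(391,294),(383,354),(361,514)],[(342,357),(325,508)])
E
```

```text
line [[26.4, 67.2, 8.1], [13.0, 67.1, 8.1], [-26.6, 66.9, 8.0]] [ 0.0062 67.0322] 
edge [[15.2, 55.7, 1.0], [-20.2, 55.7, 1.0]] gap mm (line behind edge) [11.4522 11.1934]
```

```bash
python3 shift.py '0 -0.004 0 0 0;0 -0.008 0 0 0;0 -0.0105 0 0 0;0 -0.0105 0 0 0;0 -0.0105 0 0 0'; python3 - <<'E'
from h import *
np.set_printoptions(precision=4,suppress=True)
im,c,p,M,s=snap("w8");print(s['t'],p,M,s['ft_force'])
np.savez("w8.npz",K=c[0],d=c[1],r=c[2],t=c[3],p=p,M=M)
cv2.imwrite("pics/v8.png",cv2.resize(im[210:390,390:630,::-1],None,fx=3.3333,fy=3.3333,interpolation=cv2.INTER_CUBIC))
E
```

```text
t: 11.2
ee_pos: [0.4687, 0.23, 0.0377]
ee_rot: [0.002, 0.761, 0.648, 0.003]
ft_force: [7.6, -1.4, -0.0]
gripper_width: 0.0107
finger_force: 79.3
11.2 [0.4687 0.23   0.0377] [[ 0.159   0.9872  0.0073]
 [ 0.9873 -0.159   0.0003]
 [ 0.0014  0.0072 -1.    ]] [ 7.5708 -1.4356 -0.0417]
```

View pics/v8.png

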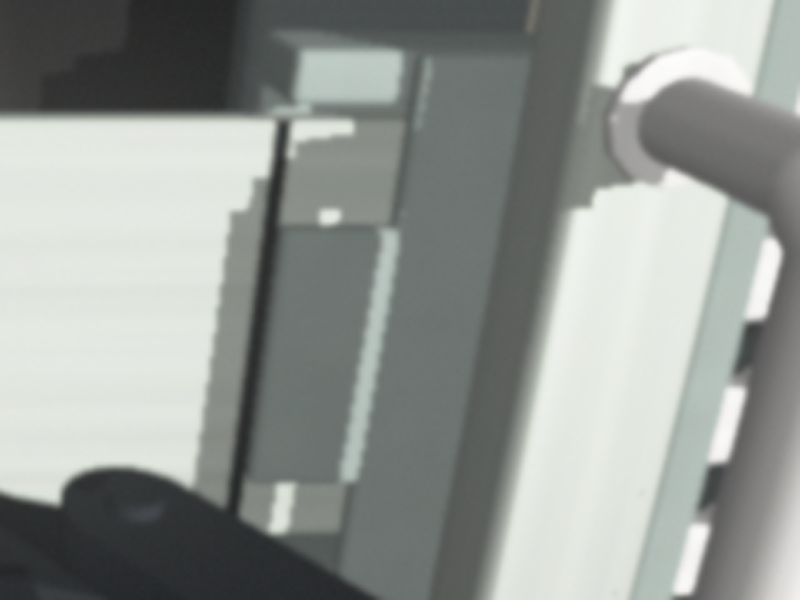

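The line (crop (284,120) to (235,510)) lies just left of the nose edge (278,230)–(247,480). I'll correct for the height difference using rays.

```bash
cat >> g.py <<'E'
def loc(n,s=.037,zl=.030):
    "subpixel: dark line minimum and nose edge per row, in the picture itself"
    c,p,M=ld(n);g=cv2.cvtColor(cv2.imread(f"pics/{n}.png"),cv2.COLOR_BGR2GRAY);return c,p,M,g
E
python3 - <<'E'
from g import *
np.set_printoptions(precision=3,suppress=True)
c,p,M,g=loc("w8");w=3.3333;P=lambda u:(390+u[0]/w-.35,210+u[1]/w-.35)
f=lambda u,z:(M.T@(onz(c,u,z)-p))*1e3
for r in (252,258,264,270,290,310,330,345,355): print(r,g[r,452:486])
L=[f(P(u),.030) for u in [(283,125),(276,180),(270,230),(252,370),(236,500)]]
E_=[f(P(u),.037) for u in [(278,230),(262,355),(247,480)]]
print(np.array(L),np.array(E_))
E
```

```text
252 [229 229 229 228 229 228 229 228 229 229 228 229 229 228 228 228 228 228
 221 189 133  81  62  82 134 181 195 190 184 178 166 157 153 153]
258 [232 232 232 232 232 231 232 232 232 231 232 232 232 232 232 232 231 226
 205 154  95  57  54  83 122 144 148 145 144 144 144 145 144 145]
264 [228 228 228 228 228 228 228 228 228 228 228 228 222 202 171 154 149 139
 112  75  49  49  72 106 129 138 140 140 139 139 140 140 140 139]
270 [229 229 229 230 230 229 230 230 229 229 229 223 202 168 147 141 133 111
  76  51  48  67 100 126 138 140 141 141 141 141 141 141 142 141]
290 [229 229 228 224 204 168 146 143 142 142 142 142 141 137 122  91  62  48
  49  59  77  93 105 112 115 116 116 117 116 115 116 116 116 115]
310 [225 209 176 151 143 142 141 141 141 141 140 130 106  72  51  49  57  73
  90 102 110 114 115 115 114 116 115 115 116 115 115 115 115 115]
330 [159 142 139 138 138 138 137 137 131 113  83  57  47  53  67  84  98 108
 112 113 113 114 113 114 114 114 113 113 113 113 113 113 113 113]
345 [139 137 138 139 138 137 131 111  79  53  45  49  65  84  98 108 112 114
 114 114 115 115 115 115 115 115 114 113 112 113 112 113 112 112]
355 [135 136 135 135 134 123  95  63  45  47  75 108 124 127 125 124 123 124
 124 130 150 179 193 196 193 185 163 139 126 125 125 125 125 124]
[[ 26.245  67.025   8.183]
 [ 18.914  67.01    8.173]
 [ 12.074  67.053   8.163]
 [ -8.044  67.066   8.134]
 [-28.164  67.246   8.106]] [[ 14.97   65.028   1.152]
 [ -2.097  65.077   1.128]
 [-20.37   65.32    1.103]]
```

```bash
python3 - <<'E'
from g import *
np.set_printoptions(precision=2,suppress=True,linewidth=200)
c,p,M,g=loc("w6");f=lambda u,z:(M.T@(onz(c,u,z)-p))*1e3
for r in (228,240,250,260,270): print(r,g[r,366:402])
print("grip rear top edge",f((322.0,258),.059),"edge",[f((x,250),.037)[1] for x in(376,377,378,379,380)])
for n,rr in(("w7",(285,295,305)),("w8",(300,312))):
    c,p,M,g=loc(n)
    for r in rr: print(n,r,g[r,300:350])
    print([f"{x}:{(M.T@(onz(c,(x,rr[0]),.059)-p))[1]*1e3:.2f}" for x in(305,310,315,320,325,330,335)])
for n,u in(("w7",(450.75,278.25)),("w8",(390+278/3.3333-.35,278.65))):
    c,p,M,g=loc(n);print("nose corner world",onz(c,u,.037))
E
```

```text
228 [119 119 118 119 119 118 119 120 119 119 115 106  98  98 100 101 102 102 101 101 100 100 102 109 129 150 159 154 135 112 103 100 100 100  99 101]
240 [119 119 119 119 119 119 119 119 118 115 108 100  99  99 100 101 101 100 101 101 101 101 104 116 141 157 156 136 114 104 102 101 102 100 100 101]
250 [121 122 122 122 121 122 122 122 121 117 107  99  98 100 100 100 101 100 101 100 101 102 115 139 157 158 145 123 108 102 101 101 100 100 102 103]
260 [120 119 119 119 119 119 120 119 116 108  99  99 100 100 100  99 100 101 100  99 102 114 136 154 159 153 133 112 103 101 101 101 100 100 102 102]
270 [119 119 119 120 119 119 119 119 114 107 100  99 100 101 101 101 100 100 101 102 114 137 155 159 153 132 112 101 100 101  99  99 100 102 102 103]
grip rear top edge [-0.79  3.87 71.6 ] edge [np.float64(39.233351158519746), np.float64(39.885584981876654), np.float64(40.53788618034176), np.float64(41.19025586931435), np.float64(41.84269516532014)]
w7 285 [ 39  40  39  41  40  39  37  37  36  37  38  38  39  39  41  48  67  95 107  98  74  54  46  44  45  45  47  49  58  82 125 171 201 212 214 
[... 445 characters left out ...]
39 138 139 139 139 139 139 145
 161]
['305:-2.90', '310:-1.18', '315:0.55', '320:2.27', '325:4.00', '330:5.72', '335:7.45']
w8 300 [ 98  90  80  60  42  38  39  39  39  41  42  42  45  48  65  97 132 157 171 175 168 146 109  73  54  50  50  51  50  51  51  52  50  53  62  87 120 141 149 150 149 149 150 150 150 150 151 156 176
 203]
w8 312 [ 78  51  43  43  41  41  42  43  44  46  48  51  51  50  51  53  53  54  55  55  54  56  56  56  57  56  58  57  56  55  55  56  54  54  54  58  81 115 139 147 149 150 149 148 149 149 150 150 149
 147]
['305:-2.91', '310:-1.16', '315:0.59', '320:2.33', '325:4.08', '330:5.83', '335:7.58']
nose corner world [0.54 0.23 0.04]
nose corner world [0.54 0.23 0.04]
```

```bash
python3 shift.py '0 -0.001 0 0 0;0 -0.0021 0 0 0;0 -0.0021 0 0 0;0 -0.0021 0 0 0'; cat > k.py <<'E'
import sys
from g import *
np.set_printoptions(precision=2,suppress=True,linewidth=200)
n=sys.argv[1]
if len(sys.argv)>2:
    im,c,p,M,s=snap(n);np.savez(n+".npz",K=c[0],d=c[1],r=c[2],t=c[3],p=p,M=M);print(s['t'],p,s['ft_force'])
c,p,M,g=loc(n);f=lambda u,z:(M.T@(onz(c,u,z)-p))*1e3
b=cv2.GaussianBlur(g,(3,3),0).astype(float);Ls=[];Es=[]
for r in range(252,352,6):
    seg=b[r,440:500];i=int(np.argmin(seg));w=slice(max(i-4,0),i+5);wt=np.clip(85-seg[w],0,None);x=440+(np.arange(60)[w]*wt).sum()/wt.sum();Ls.append(f((x,r),.030)[:2])
    if 284<=r<=345:   # nose cover in front: edge = half rise from the dark/grey before it to the cover's level
        pl=np.median(seg[i+8:i+13]);d=np.diff(seg[i:i+10]);e=440+i+(np.arange(len(d))*d).sum()/d.sum()+.5;Es.append(f((e,r),.037)[:2])
Ls=np.array(Ls);Es=np.array(Es);k=np.polyfit(Ls[:,0],Ls[:,1],1)
print("line",k,"res",np.std(Ls[:,1]-np.polyval(k,Ls[:,0])),"edge",Es[:,1],"gap",np.mean(np.polyval(k,Es[:,0])-Es[:,1]))
for r in (290,310,330): print(r,g[r,445:490])
E
python3 k.py w8; python3 k.py w9 1
```

```text
t: 11.75
ee_pos: [0.4669, 0.2303, 0.0377]
ee_rot: [0.002, 0.761, 0.648, 0.003]
ft_force: [7.3, -1.3, -0.5]
gripper_width: 0.0103
finger_force: 79.2
line [-0.   67.19] res 0.07002589023981938 edge [65.42 65.36 65.46 65.44 65.41 65.36 65.37 65.38 65.39 65.4 ] gap 1.7982256713726272
290 [229 229 229 229 229 229 229 229 229 228 224 204 168 146 143 142 142 142 142 141 137 122  91  62  48  49  59  77  93 105 112 115 116 116 117 116 115 116 116 116 115 115 115 115 114]
310 [229 228 229 229 229 229 229 225 209 176 151 143 142 141 141 141 141 140 130 106  72  51  49  57  73  90 102 110 114 115 115 114 116 115 115 116 115 115 115 115 115 116 115 116 116]
330 [225 225 225 226 224 216 190 159 142 139 138 138 138 137 137 131 113  83  57  47  53  67  84  98 108 112 113 113 114 113 114 114 114 113 113 113 113 113 113 113 113 112 112 112 112]
11.75 [0.47 0.23 0.04] [ 7.26 -1.32 -0.54]
line [ 0.   66.94] res 0.040877241428796424 edge [63.6  63.59 63.78 63.65 63.74 63.54 63.89 63.87 63.85 63.86] gap 3.1914721179745307
290 [231 231 231 230 231 230 230 231 230 230 230 230 231 230 226 211 178 154 144 143 138 122  93  64  49  57  84 116 137 141 135 118 104 104 110 115 116 116 118 117 116 117 117 117 116]
310 [230 230 230 230 230 230 230 230 230 230 230 229 223 199 164 146 143 141 132 108  72  51  53  78 112 134 140 135 120 105 103 108 113 116 116 116 117 116 116 116 117 117 117 116 117]
330 [227 227 227 227 227 227 227 227 226 220 194 159 141 140 138 131 110  78  55  49  68 101 125 135 134 122 104 101 106 112 114 114 114 114 114 114 114 114 115 114 114 114 114 114 114]
```

```bash
python3 - <<'E'
from g import *
np.set_printoptions(precision=2,suppress=True,linewidth=200)
c,p,M,g=loc("w9");f=lambda u,z:(M.T@(onz(c,u,z)-p))*1e3
for r,l,b,e in((290,469.2,475.9,479.0),(310,466.4,473.2,476.2),(330,463.8,470.3,473.2)):
    print(r,"line",f((l,r),.030)[:2],"edge",f((e,r),.037)[:2],"lower edge z:",[(z,f((b,r),z)[1]) for z in(.033,.034,.035,.036)])
c,p,M,g=loc("w6");g=g
c,p,M,g=loc("w7")
for r in(300,320,340):print(r,g[r,430:480])
E
```

```text
290 line [ 6.76 67.  ] edge [ 9.87 68.1 ] lower edge z: [(0.033, np.float64(68.59709947519787)), (0.034, np.float64(68.14579377527691)), (0.035, np.float64(67.69448807535595)), (0.036, np.float64(67.24318237543511))]
310 line [-2.83 66.9 ] edge [ 0.72 68.08] lower edge z: [(0.033, np.float64(68.59662873685498)), (0.034, np.float64(68.14532621184308)), (0.035, np.float64(67.69402368683109)), (0.036, np.float64(67.24272116181919))]
330 line [-12.76  66.91] edge [-8.76 67.98] lower edge z: [(0.033, np.float64(68.52364847367997)), (0.034, np.float64(68.07283816626696)), (0.035, np.float64(67.62202785885394)), (0.036, np.float64(67.17121755144093))]
300 [215 213 195 159 135 130 130 130 130 131 130 130 130 130 130 128 120 105  95  98 103 106 107 108 109 108 108 107 108 108 108 107 107 107 107 108 107 107 108 107 108 108 108 107 107 108 112 129 158
 174]
320 [164 138 132 132 132 132 132 132 132 131 131 131 131 128 117 102  96 100 104 106 106 107 106 107 107 106 106 105 106 105 106 106 106 106 106 106 105 105 106 107 105 106 106 111 131 158 173 177 175
 162]
340 [127 126 127 126 126 126 126 126 126 126 125 121 110  98  96 101 105 106 107 107 107 107 107 106 106 106 107 106 106 104 105 104 105 104 105 103 104 104 104 105 112 133 160 172 174 173 159 126 107
 106]
```

```bash
python3 - <<'E'
from g import *
np.set_printoptions(precision=2,suppress=True,linewidth=200)
P={n:loc(n) for n in("w7","w8","w9")}
t=P["w9"][2][:,1]
for n in P: print(n,"tcp along y",(P[n][1]-P["w9"][1])@t*1e3)
c,p,M,g=P["w7"];f=lambda u,z:(M.T@(onz(c,u,z)-p))*1e3
for r,b,e in((300,446.7,449.6),(320,444.2,447.2),(340,442,444.7)):
    print("w7",r,"edge",f((e,r),.037)[:2],"low .034",f((b,r),.034)[:2])
    # depth from the baseline w7/w9 is too short; check the whole-height shift
    print("  if 2 mm lower:",f((e,r),.035)[1])
E
```

```text
w7 tcp along y 11.870864365991224
w8 tcp along y 1.8293579413887624
w9 tcp along y 0.0
w7 300 edge [ 5.49 56.21] low .034 [ 4.06 56.1 ]
  if 2 mm lower: 56.96791092925026
w7 320 edge [-3.79 56.16] low .034 [-5.41 55.99]
  if 2 mm lower: 56.91911032021157
w7 340 edge [-13.41  56.08] low .034 [-15.23  56.02]
  if 2 mm lower: 56.83840126184021
```

The nose cover turns out to be 3 mm thick. Its true top edge in the last two views agrees to 0.03 mm and shows the line about 1.1 mm past the edge, so I'll ease back by that.

```bash
python3 shift.py '0 0.0012 0 0 0;0 0.0012 0 0 0;0 0.0012 0 0 0;0 0.0012 0 0 0'; python3 k.py w10 1; python3 - <<'E'
from g import *
a=loc("w9");b=loc("w10");print("moved",(b[1]-a[1])@a[2][:,1]*1e3)
E
```

```text
t: 12.3
ee_pos: [0.4681, 0.2301, 0.0377]
ee_rot: [0.002, 0.761, 0.648, 0.003]
ft_force: [8.1, -0.5, -0.6]
gripper_width: 0.0105
finger_force: 79.2
12.3 [0.47 0.23 0.04] [ 8.15 -0.5  -0.65]
line [ 0.   66.98] res 0.03134253769181437 edge [65.02 65.09 65.05 65.04 65.07 65.01 65.09 65.05 65.09 65.07] gap 1.9205313663542156
290 [230 229 230 230 230 230 229 230 230 229 229 227 220 195 162 146 143 143 142 143 138 121  93  63  50  56  81 105 110 104 103 110 113 116 116 116 116 116 116 116 116 116 116 115 116]
310 [229 229 230 230 229 230 229 229 229 223 202 166 146 143 142 142 142 140 131 106  72  50  51  76 105 114 107 103 107 112 115 115 115 116 115 116 116 116 116 115 115 116 116 115 117]
330 [226 226 226 226 226 225 220 194 161 143 139 138 138 139 137 130 111  80  55  48  67  95 110 105  99 105 110 113 114 114 115 114 113 113 113 114 114 114 113 114 114 113 113 112 112]
moved 1.1828364281442931
```

```bash
python3 - <<'E'
from g import *
c,p,M,g=loc("w10");f=lambda u,z:(M.T@(onz(c,u,z)-p))*1e3
print("edge",f((475.9,290),.037)[1],f((473.2,310),.037)[1],"line",f((469.2,290),.030)[1])
print(env.job_done())
E
```

```text
edge 66.82933348115553 66.82855337922949 line 67.03761037299354
the job is handed in; nothing more can be done
None
```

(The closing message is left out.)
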